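Drive the stuck tube adapter out of a centrifuge bucket

TASK

A tube adapter is stuck in the upside-down centrifuge bucket on the push-out stand. Take the long, slim drift rod from the tool rack and push it down through the hole on top of the bucket until the adapter drops out into the tray below, then hang the drift rod back in the rack hole it came from and let go. Leave the spare adapter on the bench alone.

Things in the scene. Friction and masses are not known exactly. Their poses are not given: they have to be found in the camera images.
- drift: Longest, slimmest of 3 tools hanging by 54 mm collars in a white rack (top 100 mm high, 39 mm holes, 80 mm apart in a row within 17 deg of y: close fingers along x). Order varies. Steel shaft 12 dia x 90 mm, 8 mm collar, straight black handle 24 dia x 52 mm (others: ball or flat knob, tops 145 mm above bench). 0.18 kg. Origin: tip centre; z up the rod; collar top at 98, handle 98-150 mm.
- bucket_mouth (a point): Centre of the 30 mm hole (6 mm deep) in the top face of the upside-down steel bucket, 115 mm above the bench; z up, x the stand's front-back. Bucket 60 mm dia, 50 high, fixed in an aluminium stand; 40 mm bore open below, 57 mm above the floor of a square catch tray (118 mm inside, floor 8 mm, rim 22 mm above the bench). Nothing on the stand is higher.
- adapter: Stuck grey plastic sleeve, 36 mm dia, 34 mm long, closed upper end, upright in the bucket's bore. Origin: centre of its lower end, z up. At the start its upper end is 8 mm below the bucket's top. Rubber grips hold it by friction (5 to 20 N moves it); with its upper end 38 mm below the bucket's top it is free and drops into the tray.
- spare: A second adapter, same size and colour (36 mm dia, 34 mm high), standing on the bench beyond the stand, dark mouth up. Origin: centre of its underside. Not part of the job: it stays where it is.
There are look-alikes about, which are no part of the job. What is shaped like the part that bears bucket_mouth but purple is not meant.

How it is judged:
By the outcome, as a careful person would: the job done as asked, in the order asked, and still so for the second after the job is handed in, with the robot touching nothing.
It also fails if it takes over 53 s, if anything falls off the work surface, if the arm or the gripper's body presses on something with over 40 N, if the wrist force passes 120 N, or if a joint passes its speed limit or range.

ROBOT

A 6-joint arm with a two-finger parallel gripper is mounted at the origin on the work surface. World frame = base frame: x ahead of the robot, y to its left, z up, the work surface at z = 0. Lengths are in m, angles in rad, forces in N, time in s.
With the tool pointing down it reaches from about 0.375 to 0.9 m from the base axis. Payload 3.1 kg.
Tool frame: the origin (TCP) lies midway between the tips of the shut fingers; the grasp point (between the pads) lies pinch_z behind it (pinch_z is the distance from the TCP to the grasp point, in m); y points along the fingers, z is the direction in which the jaws open and shut, and the axes are right-handed (so a half turn about y gives the same grasp; the last joint's range is limited). The gripper opens to 87 mm and grips with 3 to 60 N. Pads are 19 mm wide; open, the fingers measure 117 mm over their backs; the gripper's body (75 mm by 190 mm) begins 51 mm behind the grasp point.
Start: joints at [1.097, 0.527, 1.433, -0, 1.181, -0.178], TCP at [0.182, 0.598, 0.223] pointing down, gripper open.
Joint ranges: [-3.08, 3.08], [-0.75, 2.2], [0.22, 2.44], [-1.43, 4.57], [0, 2.65], [-2.85, 2.85]. Speed limits (rad/s): [2.79, 2.79, 3.14, 3.14, 3.14, 3.14].

INTERFACE

Orientations are given as a unit quaternion [x, y, z, w].
In Python, from rig import get_obs, camera, hand_in, pinch_z gives the robot as it stands. The module is installed in compiled form; this text tells all that it offers.
- The arm moves only by the tool arm_command, never from a script. Its argument "plan" is a list of rows, each a list of 2 entries, a list of its own where there are three numbers: the shift along the world's x, y, z in units of 25 mm (1.0 is 25 mm), then the turn about the world's z in units of 5 degrees (1.0 is 5 degrees). A call has 1 to 5 rows; each row is the pose to reach, as a shift and turn from the pose commanded when the call began; what a row does not reach only later rows make up. A row lasts 1/10 s, in which the tool goes at most 50 mm and 8.59 degrees, less where a joint would pass 70% of its speed; a pose out of reach is approached as far as the arm can. A call with a gripper value outside its range is refused whole. "fingers" is the opening, from -1 (shut) to 1 (fully open), set as the call begins (left out, the last holds). The fingers move at their own pace and stop on an object; "force" is the grip in N (left out, the last holds). Time passes only in rows, so rows that repeat a pose let the fingers close. It gives the time, the measured TCP pose, the force and the opening at its end, in the units of the state.
- get_obs(): the state, without advancing time (a new reading comes with each control period).
- camera(name): name is "side" or "top" or "wrist"; returns a dict with "pixels" (384x512x3 uint8, red, green, blue), "camera_matrix" (3x3 intrinsics, pixels), "R" (3x3) and "t" (3): a world point X has camera coordinates R X + t. Camera axes: x right, y down, z forward; pixel columns grow to the right and rows downward; lengths in m; the calibration is good to about 2 mm. A picture is of the moment at which its call begins. There is no depth.
- hand_in(): hands the job in, once; it reports no verdict.
The state is a dict: "time": time; "q": joint angles; "joint_velocities": joint speeds; "joint_torque": joint torques, N m; "position": TCP position; "tool_rot": TCP orientation; "ft_force": force on the tool from outside, world axes, zero at the start; "moment": the same for the moment, N m; "grip_width": finger opening in m.
Only numpy, scipy, OpenCV 4.12 (cv2) and the standard library are available. Lean on these libraries where they do the work, as an engineer would, in place of code of your own. Each camera call takes 0.05 s, during which the arm holds its last target.

## Working session

There is one attempt and no reset: what is moved stays moved. The work goes in short steps, Python scripts to look and compute and a tool call to move; the robot and the scene stay as the last step left them, time stands still between calls to the robot, and variables do not carry over. Pictures are saved under pics/ and viewed, and the job is handed in when it is done.

Besides the shell and the picture viewer there is one more tool, called after "Emit:" by a JSON object that holds its "op" and its "data", one argument or row to a line. arm_command: Moves the arm, as the interface text tells. Its arguments: {"type":"object","properties":{"plan":{"type":"array"},"fingers":{"type":"number"},"force":{"type":"number"}},"required":["plan"]}

```bash
mkdir -p pics; cat > h.py <<'E'
import numpy as np, cv2, pickle
from rig import get_obs, camera, hand_in, pinch_z
def snap(n,f):
    c=camera(n); cv2.imwrite(f'pics/{f}.png',c['pixels'][:,:,::-1]); pickle.dump(c,open(f'pics/{f}.pkl','wb')); return c
def load(f): return pickle.load(open(f'pics/{f}.pkl','rb'))
def ray(c,uv):
    K,R,t=map(np.array,(c['camera_matrix'],c['R'],c['t']))
    d=R.T@np.linalg.inv(K)@np.array([uv[0],uv[1],1.]); return -R.T@t,d
def onz(c,uv,z):
    o,d=ray(c,uv); return o+d*(z-o[2])/d[2]
def proj(c,X):
    K,R,t=map(np.array,(c['camera_matrix'],c['R'],c['t']))
    p=K@(R@np.array(X)+t); return p[:2]/p[2]
def tri(c1,u1,c2,u2):
    o1,d1=ray(c1,u1);o2,d2=ray(c2,u2)
    s=np.linalg.lstsq(np.c_[d1,-d2],o2-o1,rcond=None)[0]
    a,b=o1+s[0]*d1,o2+s[1]*d2; return (a+b)/2,np.linalg.norm(a-b)
E
python3 - <<'E'
from h import *
np.set_printoptions(precision=4,suppress=True)
print(pinch_z,get_obs())
for n in ['top','side','wrist']:
    c=snap(n,n+'0'); print(n,c['R'],c['t'],c['camera_matrix'])
E
```

```text
0.0187 {'time': 0.0, 'q': array([ 1.0975,  0.5285,  1.4339, -0.    ,  1.1814, -0.1785]), 'joint_velocities': array([-0.0011,  0.0005,  0.0005, -0.0023, -0.    ,  0.0005]), 'joint_torque': array([ -0.0014, -44.0041, -17.6593,   0.063 ,   0.0584,  -0.0001]), 'position': array([0.1813, 0.5974, 0.2216]), 'tool_rot': array([ 0.7002, -0.1041,  0.1036, -0.6987]), 'ft_force': array([ 0.1294, -0.1684,  0.1973]), 'moment': array([-0.0116, -0.0519, -0.0028]), 'grip_width': 0.08689218741083565}
top [[-0.0148 -0.9999  0.0084]
 [-0.9933  0.0137 -0.1143]
 [ 0.1142 -0.01   -0.9934]] [0.0401 0.4913 0.9371] [[387.2977   0.     252.5747]
 [  0.     387.2977 185.53  ]
 [  0.       0.       1.    ]]
side [[-0.9497 -0.3127 -0.0134]
 [-0.2286  0.7223 -0.6527]
 [ 0.2138 -0.6168 -0.7575]] [0.469  0.1613 1.0361] [[443.4982   0.     249.0524]
 [  0.     443.4982 189.8953]
 [  0.       0.       1.    ]]
wrist [[ 0.2905  0.9569 -0.0021]
 [ 0.9163 -0.2776  0.2886]
 [ 0.2755 -0.0858 -0.9575]] [-0.6235 -0.0341  0.3919] [[308.4835   0.     254.6454]
 [  0.     308.4835 185.5165]
 [  0.       0.       1.    ]]
```

View pics/top0.png

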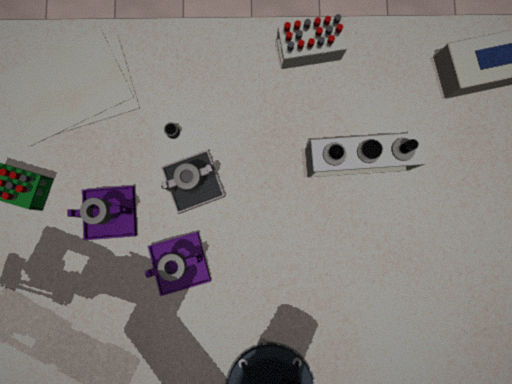

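View pics/side0.png

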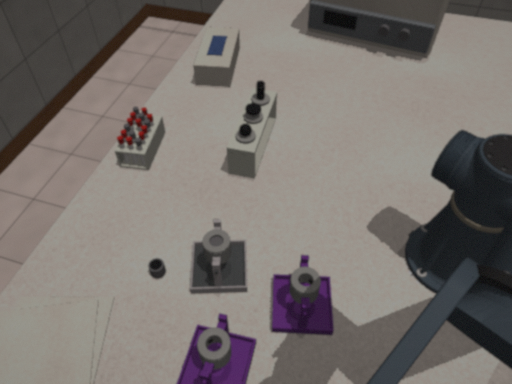

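View pics/wrist0.png

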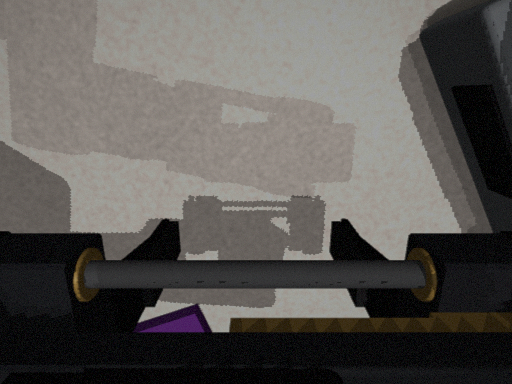

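The top view shows the grey stand's bucket hole near (187,176) and the purple look-alikes at (95,210) and (172,266). The rack tools are at (335,153), (371,149) and (405,148); the last one is tall and slim, so it is the drift, seen at (260,92) in the side view. I'll enlarge these to measure them.

```bash
python3 - <<'E'
from h import *
a=load('top0')['pixels'];b=load('side0')['pixels']
f=lambda im,x,y,w,h:cv2.resize(im[y:y+h,x:x+w,::-1],(400,300),interpolation=cv2.INTER_CUBIC)
o=np.vstack([np.hstack([f(a,300,110,133,100)if 0 else f(a,300,100,132,99),f(a,150,140,80,60)]),np.hstack([f(b,215,70,120,90),f(b,180,210,80,60)])])
cv2.imwrite('pics/crop0.png',o)
E
```

```text
(no output)
```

View pics/crop0.png

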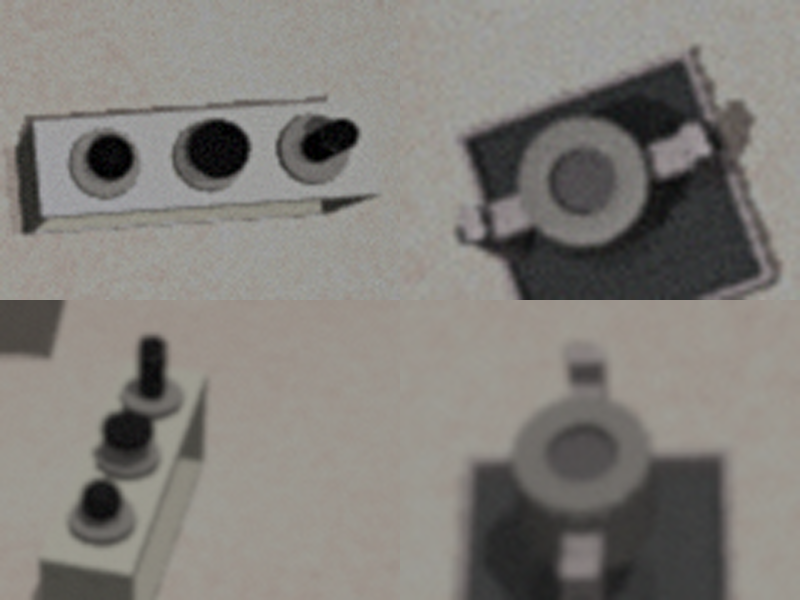

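```bash
python3 - <<'E'
from h import *
np.set_printoptions(precision=4,suppress=True)
a=load('top0');b=load('side0')
p=lambda n,u,v,z:print(n,tri(a,u,b,v),onz(a,u,z),onz(b,v,z))
p('collar',(403.6,149.2),(260.6,99.1),.108)
p('htop',(413.3,144.3),(260.6,82.9),.160)
p('bucket',(186.5,176.2),(216.5,240.7),.115)
p('tool1 collar',(300+104/3.03,100+163/3.03),(215+101/3.333,70+219/3.333),.108)
p('tool2 collar',(300+210/3.03,100+155/3.03),(215+128/3.333,70+156/3.333),.108)
print('spare',onz(a,(172,129),.034),onz(b,(157,265),.034))
E
```

```text
collar (array([ 0.5644, -0.3226,  0.0953]), np.float64(0.0015490778297845536)) [ 0.5625 -0.3173  0.108 ] [ 0.5587 -0.3069  0.108 ]
htop (array([ 0.5638, -0.3213,  0.1523]), np.float64(0.0005580585070815017)) [ 0.5624 -0.3179  0.16  ] [ 0.5604 -0.3111  0.16  ]
bucket (array([0.5056, 0.1845, 0.1079]), np.float64(0.0013037798666040823)) [0.5052 0.1835 0.115 ] [0.5027 0.1888 0.115 ]
tool1 collar (array([ 0.5554, -0.1584,  0.098 ]), np.float64(0.0006382526928581526)) [ 0.5538 -0.1561  0.108 ] [ 0.5514 -0.148   0.108 ]
tool2 collar (array([ 0.5605, -0.2417,  0.0949]), np.float64(0.002164525808887273)) [ 0.5589 -0.2374  0.108 ] [ 0.5545 -0.227   0.108 ]
spare [0.637  0.2335 0.034 ] [0.6318 0.241  0.034 ]
```

```bash
python3 - <<'E'
from h import *
from scipy.spatial.transform import Rotation as R
s=get_obs();M=R.from_quat(s['tool_rot']).as_matrix();print(M.round(3), np.degrees(np.arctan2(M[1,2],M[0,2])),s['time'])
print((np.array([.562,-.317,.25])-s['position'])/.025)
E
```

```text
[[ 0.957 -0.001  0.291]
 [-0.291 -0.002  0.957]
 [-0.    -1.    -0.002]] 73.10691465478267 0.15
[ 15.22754793 -36.58094477   1.12849932]
```

Emit:
{"op": "arm_command", "data": {
  "plan": [
    [[1.2, -1.4, 0.6], -1],
    [[2.4, -2.8, 1.2], -2],
    [[3.6, -4.2, 1.2], -3],
    [[4.8, -5.6, 1.2], -4],
    [[6, -7, 1.2], -5]
  ],
  "fingers": 1,
  "force": 50
}}

```text
time: 0.65
position: [0.3323, 0.4215, 0.2526]
tool_rot: [-0.66, 0.254, -0.254, 0.66]
ft_force: [0.7, -0.2, -0.0]
grip_width: 0.0872
```

Emit:
{"op": "arm_command", "data": {
  "plan": [
    [[1.1, -1.5, 0], -1],
    [[2.2, -3, 0], -2],
    [[3.2, -4.6, 0], -3],
    [[4.2, -6.2, 0], -4],
    [[5, -8, 0], -5]
  ]
}}

```text
time: 1.15
position: [0.4579, 0.2215, 0.2525]
tool_rot: [-0.589, 0.39, -0.391, 0.59]
ft_force: [0.6, 0.0, 0.7]
grip_width: 0.087
```

Emit:
{"op": "arm_command", "data": {
  "plan": [
    [[0.7, -1.8, 0], -1],
    [[1.4, -3.6, 0], -2],
    [[2, -5.4, 0], -3],
    [[2.6, -7.2, 0], -4],
    [[3.2, -9, 0], -4]
  ]
}}

```text
time: 1.65
position: [0.5367, -0.0039, 0.2524]
tool_rot: [0.513, -0.487, 0.487, -0.513]
ft_force: [0.9, 0.1, 0.1]
grip_width: 0.0867
```

Emit:
{"op": "arm_command", "data": {
  "plan": [
    [[0.2, -1.8, 0], 0],
    [[0.4, -3.6, 0], 0],
    [[0.6, -5.4, 0], 0],
    [[0.8, -7.2, 0], 0],
    [[1, -9, 0], 0]
  ]
}}

```text
time: 2.15
position: [0.5613, -0.2287, 0.2522]
tool_rot: [-0.513, 0.487, -0.486, 0.513]
ft_force: [-0.2, -0.2, -0.6]
grip_width: 0.087
```

```bash
python3 - <<'E'
from h import *
s=get_obs();print(s['position'],s['q'],s['time']);snap('wrist','w1')
E
```

```text
[ 0.56128108 -0.22874099  0.25222319] [-5.71249676e-01  4.70532250e-01  1.44758972e+00  1.83417699e-04
  1.22415065e+00 -6.25346123e-01] 2.15
```

View pics/w1.png

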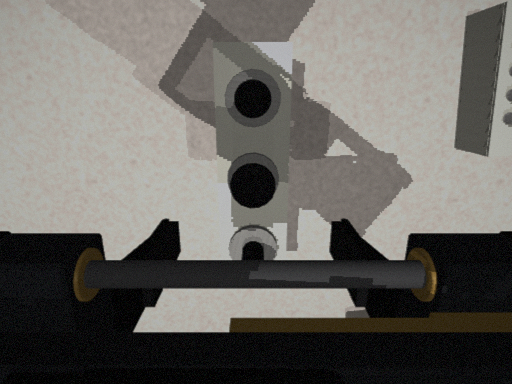

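The wrist view shows the rack row on the jaw centreline (col ~253), with collars at (253,97), (253,182) and the drift's at about (253,244), partly hidden.

```bash
python3 - <<'E'
from h import *
np.set_printoptions(precision=4,suppress=True)
c=load('w1')
for uv in [(253,97),(253.5,179.5),(253,246)]: print(onz(c,uv,.108))
im=c['pixels'][60:280,190:320,::-1]
cv2.imwrite('pics/w1c.png',cv2.resize(im,None,fx=2.7,fy=2.7,interpolation=2))
E
```

```text
[ 0.5546 -0.1537  0.108 ]
[ 0.5594 -0.2353  0.108 ]
[ 0.5629 -0.3113  0.108 ]
```

View pics/w1c.png

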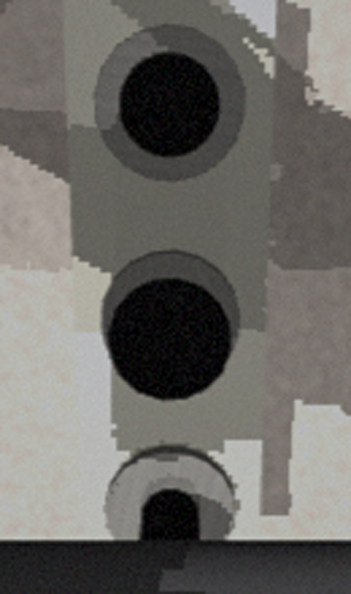

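Emit:
{"op": "arm_command", "data": {
  "plan": [
    [[0.05, -1.2, 0], 0],
    [[0.07, -2.4, 0], 0],
    [[0.07, -3.45, 0], 0],
    [[0.07, -3.45, 0], 0],
    [[0.07, -3.45, 0], 0]
  ]
}}

```text
time: 2.7
position: [0.5628, -0.313, 0.2519]
tool_rot: [-0.513, 0.487, -0.486, 0.513]
ft_force: [0.3, 0.6, -0.7]
grip_width: 0.0871
```

```bash
python3 - <<'E'
from h import *
s=get_obs();print(s['position']);snap('side','s2');c=snap('top','t2')
a=load('side0' if 0 else 's2')['pixels'];b=c['pixels']
cv2.imwrite('pics/v2.png',np.hstack([cv2.resize(a[20:220,150:400,::-1],(400,320)),cv2.resize(b[60:260,250:500,::-1],(400,320))]))
E
```

```text
[ 0.56281697 -0.31297897  0.25190122]
```

View pics/v2.png

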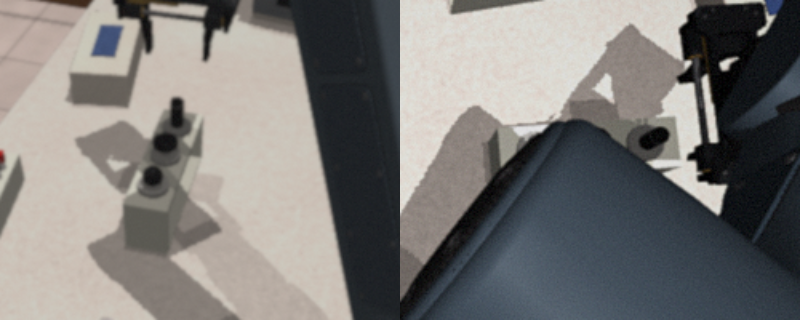

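The side view shows the open fingers above the drift handle, straddling it in x. The top view is partly blocked by the arm but agrees, so I'm descending.

Emit:
{"op": "arm_command", "data": {
  "plan": [
    [[0, -0.1, -1.2], 0],
    [[0, -0.1, -2.4], 0],
    [[0, -0.1, -3.5], 0],
    [[0, -0.1, -4.5], 0],
    [[0, -0.1, -5.35], 0]
  ]
}}

```text
time: 3.3
position: [0.5631, -0.3136, 0.1175]
tool_rot: [-0.514, 0.486, -0.485, 0.514]
ft_force: [-0.2, 0.1, 0.4]
grip_width: 0.0871
```

```bash
python3 - <<'E'
from h import *
a=snap('side','s3')['pixels']
cv2.imwrite('pics/v3.png',cv2.resize(a[40:160,200:350,::-1],(750,600)))
E
```

```text
(no output)
```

View pics/v3.png

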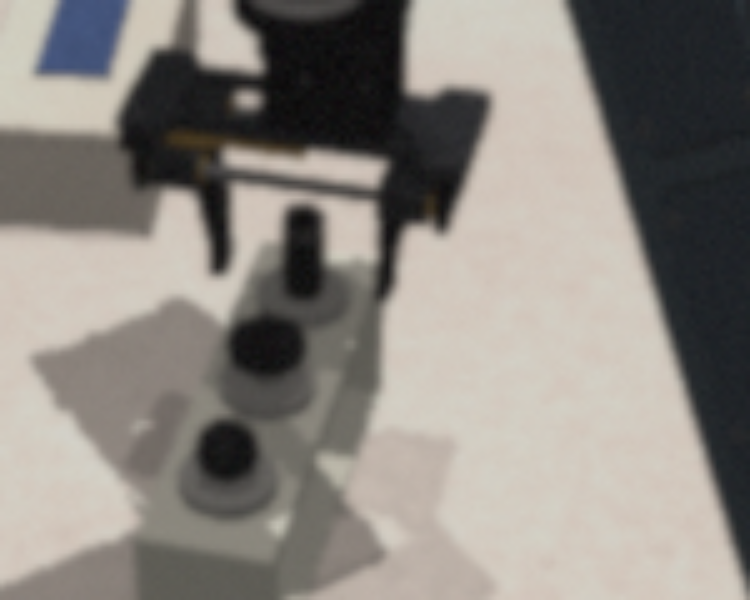

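The handle sits midway between the fingertips (crop: tips at 218 and 385, handle at 302). Closing on it.

Emit:
{"op": "arm_command", "data": {
  "plan": [
    [[0, 0, 0], 0],
    [[0, 0, 0], 0],
    [[0, 0, 0], 0],
    [[0, 0, 0], 0],
    [[0, 0, 0], 0]
  ],
  "fingers": -1,
  "force": 55
}}

```text
time: 3.85
position: [0.5637, -0.316, 0.1198]
tool_rot: [-0.513, 0.486, -0.487, 0.513]
ft_force: [-0.2, 0.0, -0.9]
grip_width: 0.0552
```

Emit:
{"op": "arm_command", "data": {
  "plan": [
    [[0, 0, 0], 0],
    [[0, 0, 0], 0],
    [[0, 0, 0], 0],
    [[0, 0, 0], 0],
    [[0, 0, 0], 0]
  ]
}}

```text
time: 4.35
position: [0.5633, -0.3157, 0.1187]
tool_rot: [-0.513, 0.486, -0.486, 0.513]
ft_force: [-0.4, 0.3, 0.4]
grip_width: 0.0228
```

Emit:
{"op": "arm_command", "data": {
  "plan": [
    [[0, 0, 0.3], 0],
    [[0, 0, 0.8], 0],
    [[0, 0, 1.4], 0],
    [[0, 0, 2], 0],
    [[0, 0, 2.6], 0]
  ]
}}

```text
time: 4.85
position: [0.5636, -0.3159, 0.1859]
tool_rot: [-0.513, 0.486, -0.487, 0.513]
ft_force: [0.5, 0.6, -2.3]
grip_width: 0.0234
```

Emit:
{"op": "arm_command", "data": {
  "plan": [
    [[0, 0, 0.8], 0],
    [[0, 0, 1.6], 0],
    [[0, 0, 2.4], 0],
    [[0, 0, 3.2], 0],
    [[0, 0, 4], 0]
  ]
}}

```text
time: 5.35
position: [0.5633, -0.3157, 0.2863]
tool_rot: [-0.513, 0.486, -0.487, 0.513]
ft_force: [0.8, 0.2, -2.0]
grip_width: 0.0232
```

```bash
python3 - <<'E'
from h import *
s=get_obs();print(s['position'],s['grip_width'],s['ft_force'],s['time'])
a=snap('side','s4')['pixels'];b=snap('wrist','w4')['pixels']
cv2.imwrite('pics/v4.png',np.hstack([cv2.resize(a[0:200,150:400,::-1],(400,320)),cv2.resize(b[:,:,::-1],(400,300),)[:300]]) if 0 else np.hstack([cv2.resize(a[0:200,150:400,::-1],(400,320)),cv2.resize(b[:,:,::-1],(400,320))]))
E
```

```text
[ 0.56329756 -0.3156739   0.28632288] 0.023171896440729915 [ 0.80817015  0.2068026  -1.95557738] 5.35
```

View pics/v4.png

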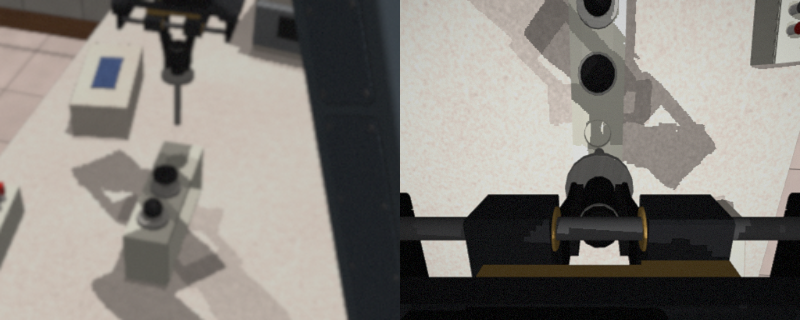

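The rod hangs straight in the grip and the rack hole is empty. I'll carry it to just short of the bucket and check with the wrist camera.

Emit:
{"op": "arm_command", "data": {
  "plan": [
    [[0, 0.6, 0], 0],
    [[-0.2, 1.6, 0], 0],
    [[-0.4, 2.8, 0], 0],
    [[-0.5, 4, 0], 0],
    [[-0.7, 5.2, 0], 0]
  ]
}}

```text
time: 5.95
position: [0.5444, -0.183, 0.2823]
tool_rot: [0.513, -0.488, 0.485, -0.513]
ft_force: [0.7, -0.2, -0.7]
grip_width: 0.0226
```

Emit:
{"op": "arm_command", "data": {
  "plan": [
    [[-0.2, 1.2, 0], 0],
    [[-0.4, 2.4, 0], 0],
    [[-0.6, 3.6, 0], 0],
    [[-0.8, 4.8, 0], 0],
    [[-1, 6, 0], 0]
  ]
}}

```text
time: 6.45
position: [0.5188, -0.0332, 0.2825]
tool_rot: [0.514, -0.487, 0.485, -0.513]
ft_force: [0.2, 0.1, -2.3]
grip_width: 0.0229
```

Emit:
{"op": "arm_command", "data": {
  "plan": [
    [[-0.2, 1.2, 0], 0],
    [[-0.4, 2.4, 0], 0],
    [[-0.5, 3.6, 0], 0],
    [[-0.63, 4.6, 0], 0],
    [[-0.63, 5.2, 0], 0]
  ]
}}

```text
time: 6.95
position: [0.5025, 0.0968, 0.2826]
tool_rot: [0.515, -0.487, 0.484, -0.513]
ft_force: [-0.8, -0.6, -1.3]
grip_width: 0.0233
```

Emit:
{"op": "arm_command", "data": {
  "plan": [
    [[0, 0, 0], 0],
    [[0, 0, 0], 0]
  ]
}}

```text
time: 7.15
position: [0.5047, 0.0941, 0.2833]
tool_rot: [0.514, -0.486, 0.486, -0.513]
ft_force: [0.3, -1.3, -2.1]
grip_width: 0.023
```

```bash
python3 - <<'E'
from h import *
s=get_obs();print(s['position'],s['grip_width'],s['ft_force'],s['time'])
b=snap('wrist','w5')['pixels'];snap('top','t5');snap('side','s5')
E
```

```text
[0.50474059 0.0940722  0.2833423 ] 0.023030136795118263 [ 0.28074407 -1.26442574 -2.13269035] 7.15
```

View pics/w5.png

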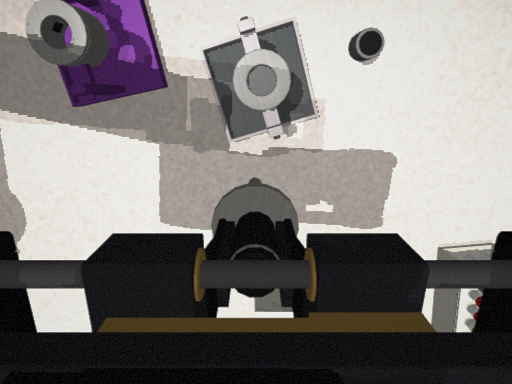

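View pics/s5.png

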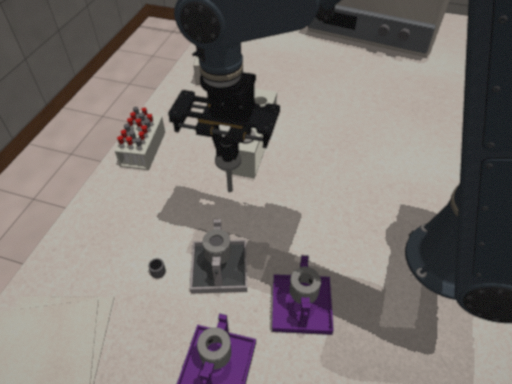

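The wrist view shows the bucket hole at about (262,79) and the rod tip at (255,182), just above the collar disc. The side view shows the rod upright, tip at about (230,188).

```bash
python3 - <<'E'
from h import *
np.set_printoptions(precision=4,suppress=True)
c=load('w5');b=load('side0');a=load('top0');s5=load('s5');t5=load('t5')
w=c['pixels'][40:125,195:330];g=cv2.cvtColor(w,cv2.COLOR_RGB2GRAY)
z=.115
# hole center
cv2.imwrite('pics/w5c.png',cv2.resize(c['pixels'][40:220,190:330,::-1],None,fx=3.2,fy=3.2,interpolation=2))
print('bucket wrist',onz(c,(262,79.5),z))
print('tri w-top',tri(c,(262,79.5),a,(186.5,176.2)),'w-side',tri(c,(262,79.5),b,(216.5,240.7)))
print('tip proj wrist',proj(c,(.5047,.0941,.175)),'side',proj(s5,(.5047,.0941,.175)),'top',proj(t5,(.5047,.0941,.175)))
E
```

```text
bucket wrist [0.506  0.1861 0.115 ]
tri w-top (array([0.5067, 0.1862, 0.101 ]), np.float64(0.0012758827597496283)) w-side (array([0.5052, 0.1859, 0.1098]), np.float64(0.0019342797354096619))
tip proj wrist [255.7885 183.099 ] side [229.4762 189.7533] top [224.2235 171.9479]
```

View pics/w5c.png

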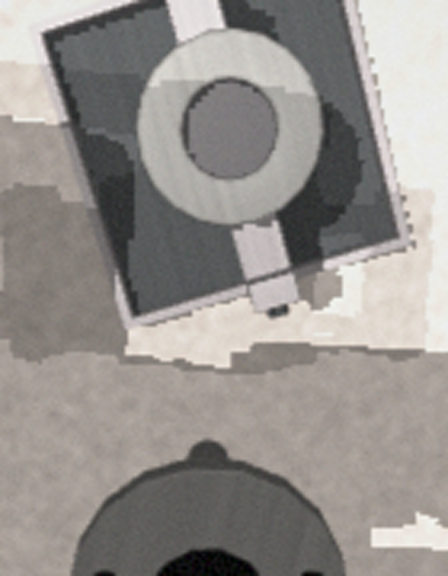

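View pics/t5.png

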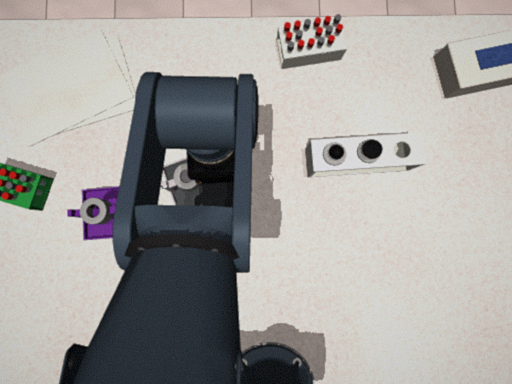

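Emit:
{"op": "arm_command", "data": {
  "plan": [
    [[0, 0.8, 0], 0],
    [[0.03, 1.8, 0], 0],
    [[0.04, 2.8, 0], 0],
    [[0.04, 3.4, 0], 0],
    [[0.04, 3.65, 0], 0]
  ]
}}

```text
time: 7.8
position: [0.5062, 0.1859, 0.2837]
tool_rot: [0.514, -0.486, 0.486, -0.513]
ft_force: [0.3, 0.6, -2.1]
grip_width: 0.023
```

Emit:
{"op": "arm_command", "data": {
  "plan": [
    [[0, 0, 0], 0],
    [[0, 0, -0.4], 0],
    [[0, 0, -0.9], 0],
    [[0, 0, -1.3], 0],
    [[0, 0, -1.6], 0]
  ]
}}

```text
time: 8.3
position: [0.5056, 0.1847, 0.2425]
tool_rot: [0.514, -0.487, 0.486, -0.513]
ft_force: [0.7, -0.4, -1.7]
grip_width: 0.0232
```

```bash
python3 - <<'E'
from h import *
s=get_obs();print(s['position'],s['grip_width'],s['ft_force'],s['time'])
a=snap('side','s6');b=snap('wrist','w6');p=s['position']
print(proj(a,p-[0,0,.109]),proj(b,p-[0,0,.109]),proj(a,(.5055,.185,.115)),proj(b,(.5055,.185,.115)))
cv2.imwrite('pics/v6.png',np.hstack([cv2.resize(a['pixels'][180:280,150:275,::-1],(400,320)),cv2.resize(b['pixels'][:,:,::-1],(400,320))]))
E
```

```text
[0.50557954 0.18466649 0.24246006] 0.023155028300811765 [ 0.70693493 -0.44506583 -1.73144025] 8.3
[215.31406366 233.81908748] [256.81871107 183.29973249] [215.9092879  238.96674513] [256.69220918 177.5882647 ]
```

View pics/v6.png

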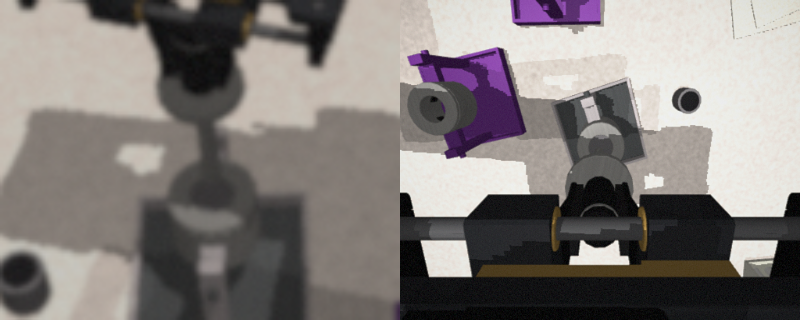

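The rod shaft lines up with the bucket hole to within about 2 mm in the side view. Next I lower it in and push slowly, watching the force.

Emit:
{"op": "arm_command", "data": {
  "plan": [
    [[0, 0, -0.3], 0],
    [[0, 0, -0.6], 0],
    [[0, 0, -0.9], 0],
    [[0, 0, -1.1], 0],
    [[0, 0, -1.3], 0]
  ]
}}

```text
time: 8.9
position: [0.5067, 0.1857, 0.2129]
tool_rot: [-0.513, 0.486, -0.487, 0.514]
ft_force: [-3.2, -0.8, 17.7]
grip_width: 0.0231
```

Emit:
{"op": "arm_command", "data": {
  "plan": [
    [[0, 0, -0.1], 0],
    [[0, 0, -0.2], 0],
    [[0, 0, -0.3], 0],
    [[0, 0, -0.4], 0],
    [[0, 0, -0.5], 0]
  ]
}}

```text
time: 9.4
position: [0.5067, 0.1858, 0.2017]
tool_rot: [-0.513, 0.486, -0.487, 0.514]
ft_force: [-3.3, -0.0, 15.6]
grip_width: 0.0229
```

Emit:
{"op": "arm_command", "data": {
  "plan": [
    [[0, 0, -0.1], 0],
    [[0, 0, -0.2], 0],
    [[0, 0, -0.3], 0],
    [[0, 0, -0.4], 0],
    [[0, 0, -0.5], 0]
  ]
}}

```text
time: 9.9
position: [0.5066, 0.1858, 0.189]
tool_rot: [-0.513, 0.486, -0.487, 0.514]
ft_force: [-4.7, -0.4, 14.7]
grip_width: 0.0228
```

Emit:
{"op": "arm_command", "data": {
  "plan": [
    [[0, 0, -0.1], 0],
    [[0, 0, -0.2], 0],
    [[0, 0, -0.3], 0],
    [[0, 0, -0.4], 0],
    [[0, 0, -0.5], 0]
  ]
}}

```text
time: 10.4
position: [0.5059, 0.1855, 0.1731]
tool_rot: [0.514, -0.486, 0.486, -0.513]
ft_force: [-0.4, -0.9, -2.0]
grip_width: 0.0228
```

```bash
python3 - <<'E'
from h import *
s=get_obs();print(s['position'],s['grip_width'],s['ft_force'],s['time'])
a=snap('side','s7');b=snap('wrist','w7')
cv2.imwrite('pics/v7.png',np.hstack([cv2.resize(a['pixels'][180:305,150:275,::-1],(400,400)),cv2.resize(b['pixels'][:,:,::-1],(400,400))]))
E
```

```text
[0.50585204 0.18549948 0.1730647 ] 0.02280676924667134 [-0.38623989 -0.91535006 -2.01717561] 10.4
```

View pics/v7.png

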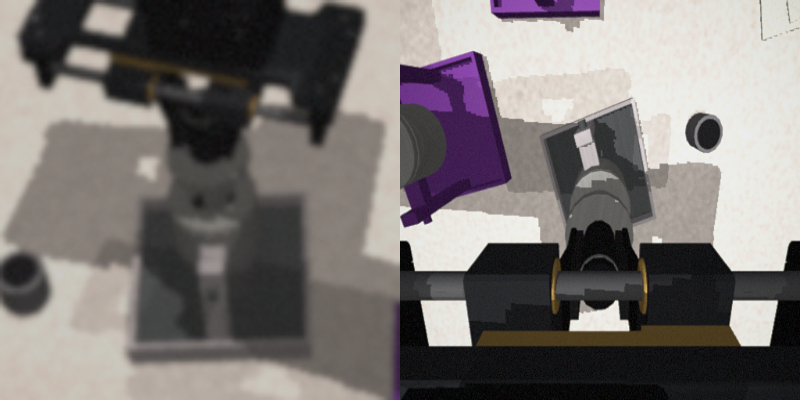

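The push force dropped from 15 N to just the rod's weight, so the adapter should have fallen. I'll withdraw the rod straight up and check.

Emit:
{"op": "arm_command", "data": {
  "plan": [
    [[0, 0, 0.4], 0],
    [[0, 0, 1], 0],
    [[0, 0, 1.7], 0],
    [[0, 0, 2.4], 0],
    [[0, 0, 3.1], 0]
  ]
}}

```text
time: 11.0
position: [0.5062, 0.1856, 0.2528]
tool_rot: [-0.513, 0.486, -0.486, 0.514]
ft_force: [0.2, 0.7, -2.0]
grip_width: 0.0229
```

Emit:
{"op": "arm_command", "data": {
  "plan": [
    [[0, 0, 0.6], 0],
    [[0, 0, 1.2], 0],
    [[0, -0.8, 1.5], 0],
    [[0, -1.9, 1.5], 0],
    [[0, -3, 1.5], 0]
  ]
}}

```text
time: 11.5
position: [0.5062, 0.11, 0.2902]
tool_rot: [-0.513, 0.485, -0.486, 0.514]
ft_force: [-0.1, 0.6, -2.9]
grip_width: 0.0224
```

```bash
python3 - <<'E'
from h import *
s=get_obs();print(s['position'],s['grip_width'],s['ft_force'],s['time'])
a=snap('side','s8');b=snap('wrist','w8')
cv2.imwrite('pics/v8.png',np.hstack([cv2.resize(a['pixels'][160:305,130:275,::-1],(400,400),interpolation=2),cv2.resize(b['pixels'][0:240,160:400,::-1],(400,400),interpolation=2)]))
E
```

```text
[0.50623973 0.1100444  0.29015006] 0.022431755370700503 [-0.07215952  0.57144524 -2.88122168] 11.5
```

View pics/v8.png

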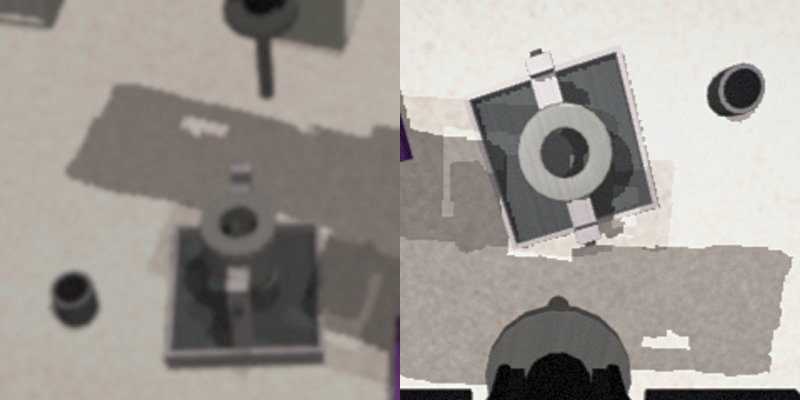

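The bucket hole is now dark, where before it showed the grey adapter end, so the adapter is out. The spare still stands at its place. Taking the rod back to its rack hole by the exact reverse shift (+2.29, −17.05).

Emit:
{"op": "arm_command", "data": {
  "plan": [
    [[0.1, -0.8, 0], 0],
    [[0.2, -2, 0], 0],
    [[0.4, -3.2, 0], 0],
    [[0.6, -4.4, 0], 0],
    [[0.8, -5.6, 0], 0]
  ]
}}

```text
time: 12.1
position: [0.5263, -0.0299, 0.2895]
tool_rot: [-0.513, 0.486, -0.486, 0.514]
ft_force: [1.2, 0.5, -1.7]
grip_width: 0.023
```

Emit:
{"op": "arm_command", "data": {
  "plan": [
    [[0.2, -1.2, 0], 0],
    [[0.4, -2.4, 0], 0],
    [[0.6, -3.6, 0], 0],
    [[0.8, -4.8, 0], 0],
    [[1, -6, 0], 0]
  ]
}}

```text
time: 12.6
position: [0.5515, -0.18, 0.2894]
tool_rot: [-0.513, 0.486, -0.486, 0.514]
ft_force: [1.2, -0.7, -1.9]
grip_width: 0.0229
```

Emit:
{"op": "arm_command", "data": {
  "plan": [
    [[0.2, -1.2, 0], 0],
    [[0.4, -2.4, 0], 0],
    [[0.49, -3.6, 0], 0],
    [[0.49, -4.7, 0], 0],
    [[0.49, -5.45, 0], 0]
  ]
}}

```text
time: 13.1
position: [0.5636, -0.3172, 0.2891]
tool_rot: [-0.513, 0.486, -0.487, 0.513]
ft_force: [-0.3, 0.2, -1.4]
grip_width: 0.023
```

Emit:
{"op": "arm_command", "data": {
  "plan": [
    [[0, 0, 0], 0],
    [[0, 0, 0], 0],
    [[0, 0, 0], 0]
  ]
}}

```text
time: 13.4
position: [0.5633, -0.3141, 0.2889]
tool_rot: [-0.513, 0.486, -0.486, 0.514]
ft_force: [0.5, 1.0, -1.7]
grip_width: 0.023
```

```bash
python3 - <<'E'
from h import *
s=get_obs();print(s['position'],s['grip_width'],s['ft_force'],s['time'])
a=snap('side','s9');b=snap('wrist','w9');t=snap('top','t9')
np.set_printoptions(precision=1,suppress=True)
for X in [(.563,-.3155,.1),s['position']-[0,0,.109]]: print(proj(a,X),proj(b,X),proj(t,X))
cv2.imwrite('pics/v9.png',np.hstack([cv2.resize(a['pixels'][20:140,200:320,::-1],(400,400),interpolation=2),cv2.resize(b['pixels'][80:240,175:335,::-1],(400,400),interpolation=2)]))
E
```

```text
[ 0.56329542 -0.31414616  0.28887283] 0.02303557133902619 [ 0.53643385  1.02370532 -1.74818813] 13.4
[260.1  99.3] [255.1 165. ] [401.5 149.7]
[260.  76.] [255.7 183.1] [415.5 141.9]
```

View pics/v9.png

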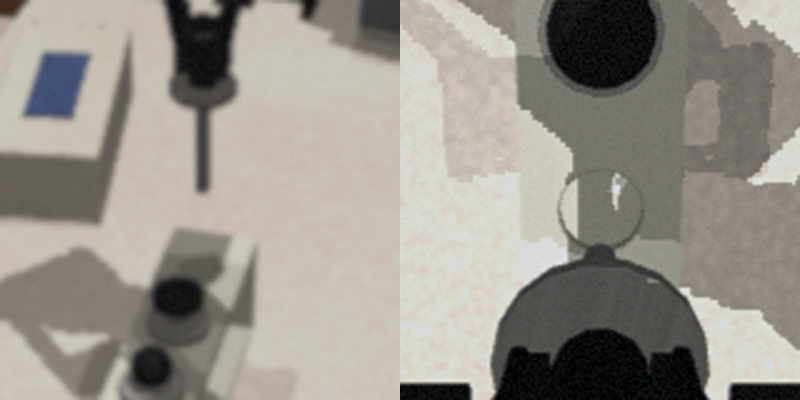

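View pics/t9.png

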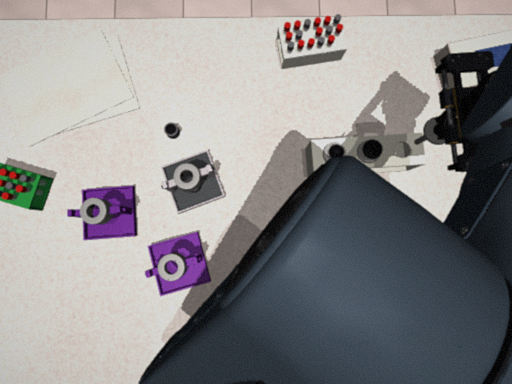

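The wrist view puts the rack hole centre at (255,164), where (255,165) was predicted. The tip is at (255,183), straight over it given its height. Lowering.

Emit:
{"op": "arm_command", "data": {
  "plan": [
    [[0, 0, -0.6], 0],
    [[0, 0, -1.4], 0],
    [[0, 0, -2.1], 0],
    [[0, 0, -2.7], 0],
    [[0, 0, -3.2], 0]
  ]
}}

```text
time: 14.05
position: [0.5632, -0.3148, 0.208]
tool_rot: [-0.514, 0.486, -0.486, 0.514]
ft_force: [0.5, -0.2, -1.4]
grip_width: 0.0228
```

Emit:
{"op": "arm_command", "data": {
  "plan": [
    [[0, 0, -0.6], 0],
    [[0, 0, -1.3], 0],
    [[0, 0, -2], 0],
    [[0, 0, -2.6], 0],
    [[0, 0, -3], 0]
  ]
}}

```text
time: 14.55
position: [0.5631, -0.3152, 0.1326]
tool_rot: [0.513, -0.487, 0.486, -0.513]
ft_force: [0.5, 1.3, -2.3]
grip_width: 0.023
```

Emit:
{"op": "arm_command", "data": {
  "plan": [
    [[0, 0, -0.15], 0],
    [[0, 0, -0.3], 0],
    [[0, 0, -0.4], 0],
    [[0, 0, -0.5], 0],
    [[0, 0, -0.5], 0]
  ]
}}

```text
time: 15.05
position: [0.5633, -0.3158, 0.1214]
tool_rot: [-0.513, 0.486, -0.486, 0.513]
ft_force: [-0.2, 0.7, -1.9]
grip_width: 0.0233
```

Emit:
{"op": "arm_command", "data": {
  "plan": [
    [[0, 0, -0.05], 0],
    [[0, 0, -0.08], 0],
    [[0, 0, -0.08], 0]
  ]
}}

```text
time: 15.35
position: [0.5633, -0.3157, 0.1193]
tool_rot: [0.513, -0.486, 0.486, -0.513]
ft_force: [0.5, -0.2, -1.7]
grip_width: 0.0232
```

```bash
python3 - <<'E'
from h import *
s=get_obs();print(s['position'],s['ft_force'])
a=snap('side','s10')['pixels']
cv2.imwrite('pics/v10.png',cv2.resize(a[50:140,215:320,::-1],(700,600),interpolation=2))
E
```

```text
[ 0.5632915  -0.31573118  0.11934783] [ 0.51926499 -0.17252371 -1.69476438]
```

View pics/v10.png

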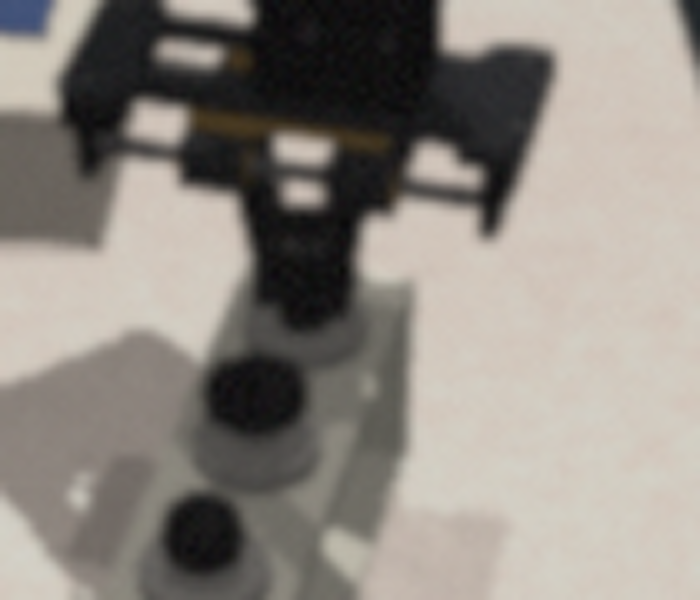

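The collar is nearly seated, but the wrist force still shows the rod's weight. I'll ease it down further.

Emit:
{"op": "arm_command", "data": {
  "plan": [
    [[0, 0, -0.04], 0],
    [[0, 0, -0.08], 0],
    [[0, 0, -0.08], 0]
  ]
}}

```text
time: 15.7
position: [0.5635, -0.3159, 0.1187]
tool_rot: [0.513, -0.486, 0.487, -0.513]
ft_force: [-1.7, 0.9, 6.5]
grip_width: 0.023
```

The rod is seated (+6.5 N). Opening slowly.

Emit:
{"op": "arm_command", "data": {
  "plan": [
    [[0, 0, 0], 0],
    [[0, 0, 0], 0],
    [[0, 0, 0], 0],
    [[0, 0, 0], 0],
    [[0, 0, 0], 0]
  ],
  "fingers": -0.2,
  "force": 10
}}

```text
time: 16.2
position: [0.5633, -0.3157, 0.1171]
tool_rot: [0.513, -0.486, 0.486, -0.513]
ft_force: [-0.2, -1.0, 0.3]
grip_width: 0.0344
```

Emit:
{"op": "arm_command", "data": {
  "plan": [
    [[0, 0, 0], 0],
    [[0, 0, 0], 0],
    [[0, 0, 0], 0],
    [[0, 0, 0], 0],
    [[0, 0, 0], 0]
  ],
  "fingers": 0.6
}}

```text
time: 16.7
position: [0.5633, -0.3157, 0.1173]
tool_rot: [0.513, -0.486, 0.486, -0.513]
ft_force: [0.2, -0.2, 0.4]
grip_width: 0.0655
```

Emit:
{"op": "arm_command", "data": {
  "plan": [
    [[0, 0, 0.3], 0],
    [[0, 0, 0.9], 0],
    [[0, 0, 1.6], 0],
    [[0, 0, 2.4], 0],
    [[0, 0, 3.2], 0]
  ]
}}

```text
time: 17.2
position: [0.5636, -0.3159, 0.1995]
tool_rot: [-0.513, 0.486, -0.487, 0.513]
ft_force: [0.3, 0.7, 0.1]
grip_width: 0.0695
```

Emit:
{"op": "arm_command", "data": {
  "plan": [
    [[0, 0.5, 0.8], 0],
    [[0, 1.5, 1.6], 0],
    [[0, 2.7, 2], 0],
    [[0, 3.9, 2], 0],
    [[0, 5, 2], 0]
  ]
}}

```text
time: 17.7
position: [0.5637, -0.1898, 0.2497]
tool_rot: [-0.513, 0.485, -0.487, 0.514]
ft_force: [-0.2, 0.7, 0.1]
grip_width: 0.0695
```

Emit:
{"op": "arm_command", "data": {
  "plan": [
    [[0, 1.2, 0], 0],
    [[0, 2.4, 0], 0],
    [[-0.2, 3.6, 0], 0],
    [[-0.4, 4.6, 0], 0],
    [[-0.4, 4.6, 0], 0]
  ]
}}

```text
time: 18.2
position: [0.5524, -0.0726, 0.2488]
tool_rot: [-0.514, 0.485, -0.485, 0.515]
ft_force: [0.2, 0.6, -0.4]
grip_width: 0.0698
```

```bash
python3 - <<'E'
from h import *
s=get_obs();print(s['position'],s['grip_width'],s['time'])
a=snap('side','s11')['pixels'];b=snap('wrist','w11')['pixels'];t=snap('top','t11')['pixels']
f=lambda im:cv2.resize(im[:,:,::-1],(400,300),interpolation=2)
cv2.imwrite('pics/v11.png',np.vstack([np.hstack([f(a[60:150,200:320]),f(a[200:305,130:270])]),np.hstack([f(t),f(b)])]))
E
```

```text
[ 0.55236157 -0.07256136  0.24876359] 0.06979433289933508 18.2
```

View pics/v11.png

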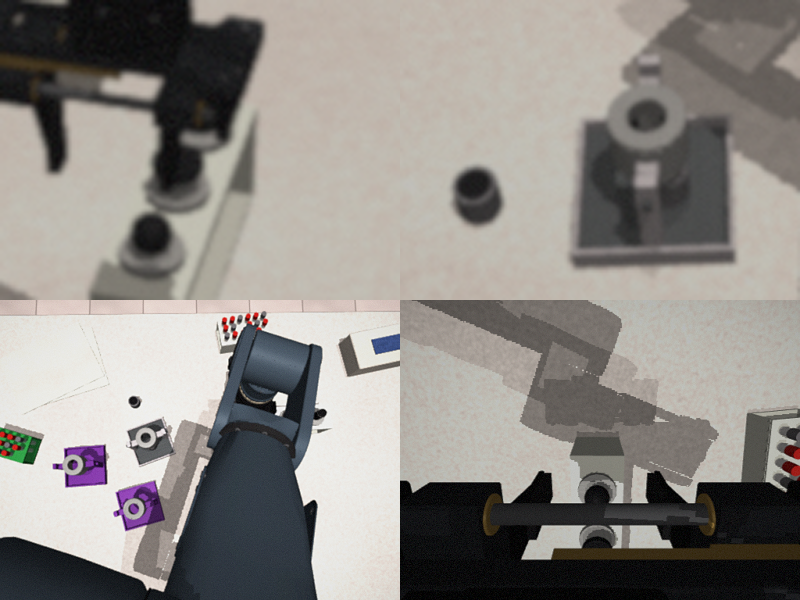

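The gripper still hides the drift. I'll move toward the stand to see the rack and look into the bucket.

Emit:
{"op": "arm_command", "data": {
  "plan": [
    [[-0.3, 1.2, 0.5], 0],
    [[-0.6, 2.4, 1], 0],
    [[-0.9, 3.6, 1.5], 0],
    [[-1.2, 4.8, 1.5], 0],
    [[-1.6, 6, 1.5], 0]
  ]
}}

```text
time: 18.85
position: [0.5145, 0.0739, 0.2859]
tool_rot: [-0.512, 0.486, -0.488, 0.513]
ft_force: [1.0, -0.2, -0.0]
grip_width: 0.0696
```

Emit:
{"op": "arm_command", "data": {
  "plan": [
    [[0, 0, 0], 0],
    [[0, 0, 0], 0],
    [[0, 0, 0], 0]
  ]
}}

```text
time: 19.15
position: [0.5142, 0.0729, 0.285]
tool_rot: [-0.513, 0.486, -0.487, 0.513]
ft_force: [0.5, -0.2, 0.2]
grip_width: 0.0696
```

```bash
python3 - <<'E'
from h import *
s=get_obs();print(s['position'],s['time'])
a=snap('side','s12')['pixels'];b=snap('wrist','w12')['pixels'];t=snap('top','t12')['pixels']
f=lambda im:cv2.resize(im[:,:,::-1],(400,300),interpolation=2)
cv2.imwrite('pics/v12.png',np.vstack([np.hstack([f(a[70:160,215:335]),f(a[200:305,130:270])]),np.hstack([f(t[100:199,300:432]),f(b[0:240,130:450])])]))
E
```

```text
[0.514248   0.07286617 0.28498186] 19.15
```

View pics/v12.png

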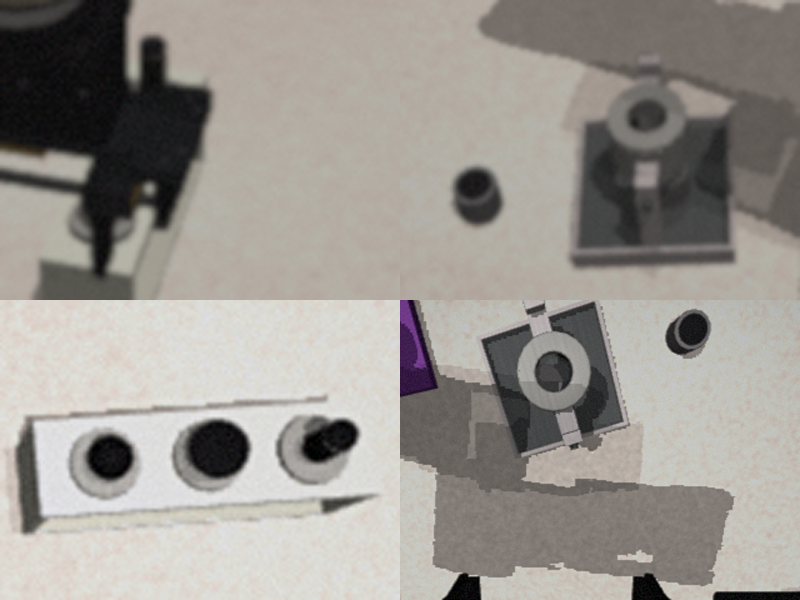

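The rack looks as it did at the start, with the drift seated upright. I'll check the adapter in the tray by comparing before and after.

```bash
python3 - <<'E'
from h import *
g=lambda n,x,y,w,h:cv2.resize(np.clip(load(n)['pixels'][y:y+h,x:x+w,::-1].astype(float)*1.8,0,255).astype('uint8'),(400,300),interpolation=2)
cv2.imwrite('pics/v13.png',np.vstack([np.hstack([g('side0',180,215,80,60),g('s12',180,215,80,60)]),np.hstack([g('t9',150,140,80,60),g('w12',190,0,133,100)])]))
c=load('w12')
print(proj(c,(.5055,.185,.042)),proj(c,(.5055,.185,.115)))
E
```

```text
[253.02443645  64.12710367] [252.72796764  57.74485592]
```

View pics/v13.png

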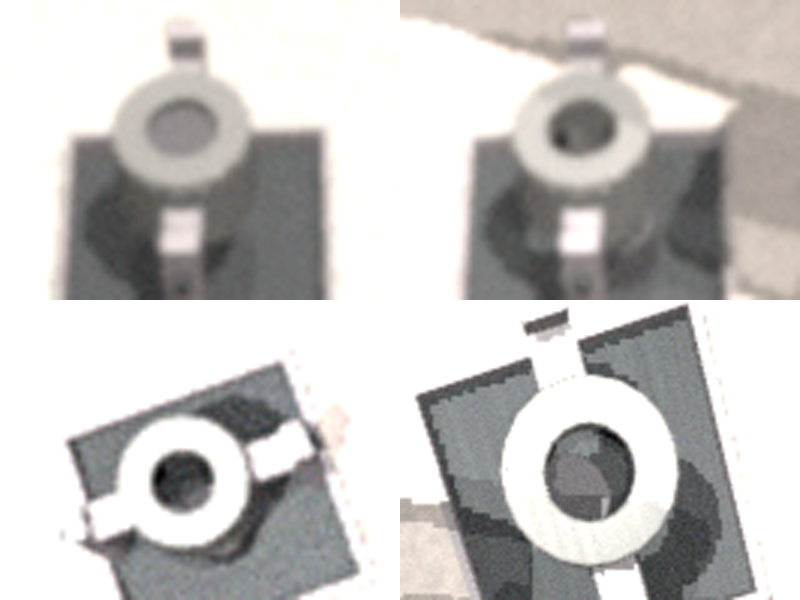

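```bash
python3 - <<'E'
from h import *
g=lambda n,x,y,w,h:cv2.resize(np.clip(load(n)['pixels'][y:y+h,x:x+w,::-1].astype(float)*2.5,0,255).astype('uint8'),(400,300),interpolation=2)
cv2.imwrite('pics/v14.png',np.vstack([np.hstack([g('top0',160,150,64,48),g('t9',160,150,64,48)]),np.hstack([g('t12',160,150,64,48),g('s11',188,235,64,48)])]))
E
```

View pics/v14.png

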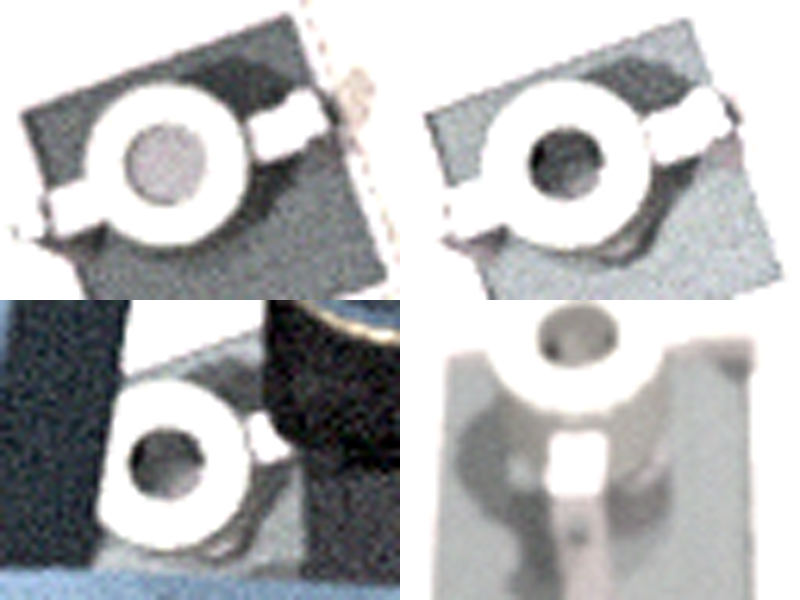

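Compared with the start, the hole is dark. A new grey edge with its own shadow pokes out beneath the bucket in the tray (crop (620,250)), so the adapter is in the tray. Handing in.

```bash
python3 -c "
from h import *
s=get_obs();print(s['time'],abs(s['joint_velocities']).max());print(hand_in())"
```

```text
19.3 0.0060834028118314475
the job is handed in; nothing more can be done
None
```

The job is done and handed in at about 19.3 s, within the 53 s limit. The adapter is in the tray, and the drift rod is back in its own rack hole with the gripper clear of it.

- **Push-out:** I gripped the drift rod by its handle and pushed it down through the bucket hole. The force held at about 15–18 N, then dropped to just the rod's weight. The bucket hole now looks dark, and a grey edge with its own shadow shows under the bucket in the tray. The bucket hides most of the adapter, so I did not see it whole; it may be lying on its side.
- **Rod return:** I lowered the rod until it rested in the rack (about +6.5 N), then opened the gripper and moved away. In the top view it looks the same as at the start.
- **Other objects:** The spare adapter, the look-alikes and the other two tools look unmoved in the pictures.
- **Disagreement between checks:** The side and top cameras disagreed by about 5–10 mm in y. I relied on the top and wrist cameras, which agreed to about 2–6 mm, and the fits confirmed their positions.

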